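# Wedge the plaster mould tight in its cramp

## Task

Slide the plaster mould fully home against the back stop of the wooden cramp first. Then lay the loose wooden wedge flat side down on the mould, thin end first and in line with the cramp, push it into the gap under the bar and drive it in until it jams firmly and stays tight by itself. Let go of it there, and leave the cup, beaker and jug where they stand.

Things in the scene. Friction and masses are not known exactly. Their poses are not given: they have to be found in the camera images.
- cramp: Fixed wooden cramp: plywood base 12 mm thick, guide rails 67 mm apart inside and 14 mm high, back stop 30 mm high on the base. Origin: on the bench top, mid-width, straight below the bar's front lower edge. x runs along the rails from the open end near the robot to the back stop (face at x = +45 mm), y across, z up. Base from x = -165 to +80 mm, 150 mm wide.
- bridge: Fixed hardwood bar over the cramp, 150 mm wide, 30 mm deep, on two steel rods (12 mm, at y = +-59.5 mm); its height differs from run to run. Origin: middle of its front lower edge, axes as the cramp's. Behind that edge the underside slopes down like the wedge. Bar and nuts reach 47 mm above the origin. Gap = this origin's height over the mould's top, 14 to 18 mm.
- mould_center (a point): Closed two-part white plaster mould, 130 (x) x 62 (y) x 50 mm high, about 0.5 kg, lying between the rails on the base, drawn out 30 to 60 mm towards the robot. The point is the block's centre. Home: far end touches the back stop, so the centre is at x = -20 mm in the cramp's frame; the top is 62 mm above the bench. It takes about 2 to 6 N to slide.
- wedge_center (a point): Loose hardwood wedge, 100 mm long, 32 mm wide, lying flat. Point: middle of length and width, 7.5 mm above the underside. y runs from the thin end (-50 mm, 4 mm thick) to the head (+50 mm, 26 mm thick), even slope 0.22; x across, z up. It jams with its thin end (gap - 4 mm) / 0.22 past the bar's front edge (45 to 64 mm) and holds by friction once driven with 10 to 20 N.
- wedge_tip (a point): Middle of the lower edge of the wedge's thin end; axes as wedge_center.
- wedge: The same wedge; origin on its underside below wedge_center.
- cup: Bystander: small terracotta-coloured cup, 62 mm wide, 53 mm high; origin under its centre.
- beaker: Bystander: pale tall beaker, 71 mm wide, 96 mm high; origin under its centre.
- jug: Bystander: blue jug with a handle, 76 x 119 mm, 118 mm high; origin under its centre.
Mind the look-alikes: they are no part of the job. There is more than one size of the wedge; the job needs the larger.

How it is judged:
By the outcome, as a careful person would: the job done as asked, in the order asked, and still so for the second after the job is handed in, with the robot touching nothing.
It also fails if it takes over 54 s, if anything falls off the work surface, if the arm or the gripper's body presses on something with over 40 N, if the wrist force passes 120 N, or if a joint passes its speed limit or range.

## Robot

A 6-joint arm with a two-finger parallel gripper is mounted at the origin on a cart in front of the work surface, level with it; the furniture and walls round the work are solid. World frame = base frame: x ahead of the robot, y to its left, z up, the work surface at z = 0. Lengths are in mm, angles in rad, forces in N, time in s.
With the tool pointing down it reaches from about 325 to 875 mm from the base axis. Payload 4.4 kg.
Tool frame: the origin (TCP) lies on the centre line of the jaws, within the pads' length; the fingertips stand ahead of it and the grasp point (between the pads) lies 6 mm ahead of it (ctrl.tcp_to_tips is the z of the fingertips in the tool frame, in mm); z points along the fingers, y is the direction in which the jaws open and shut (so a half turn about z gives the same grasp; the last joint's range is limited). The gripper opens to 85 mm and grips with 20 to 120 N. Pads are 22 mm wide; open, the fingers measure 114 mm over their backs; the gripper's body (76 mm by 85 mm) begins 54 mm behind the grasp point. The pads swing forward as they close: fully open they stand 13 mm farther back than shut.
Start: joints at [1.107, 0.207, 1.542, -0, 1.393, -0.15], TCP at [177.498, 546.92, 227.382] pointing down, gripper open.
Joint ranges: [-2.73, 2.73], [-0.86, 2.22], [0.23, 2.46], [-1.11, 4.25], [0.08, 2.63], [-2.82, 2.82]. Speed limits (rad/s): [2.79, 2.79, 3.14, 3.14, 3.14, 3.14].

## Interface

Orientations are given as a 3x3 rotation matrix whose columns are the frame's x, y, z axes.
In Python, from plant import ctrl, sensors, optics gives the robot as it stands. Calls block until the motion is done:
- ctrl.move_ptp(position, orientation): joint-space move of the TCP to a pose.
- ctrl.move_l(position, rot=None, vel=150, threshold=None): straight line of the TCP; rot=None keeps the orientation; vel is the mean speed in mm/s. With threshold (N) it stops when the force on the tool has changed by that much, and returns True; else False.
- ctrl.set_joints(angles): joint-space move.
- ctrl.gripper_to(opening, force=None): finger opening in mm; force is the grip in N (None keeps the last); returns when the fingers have stopped.
- ctrl.hold(seconds).
- ctrl.solve_ik(position, orientation): joint angles nearest the present ones, or None.
- sensors.read_state(): the state.
- optics.grab_frame(name): name is "scene" or "top"; returns (picture, depth): 480x640x3 uint8, red, green, blue; 480x640 float32, mm along the optical axis (not along the pixel's ray), 0 where there is no reading.
- optics.camera_params(name): a dict with "mtx" (3x3 intrinsics, pixels), "k1" (the pictures are not rectified: a ray, as slopes to the right and down, at radius r is drawn at 1 + k1 r^2 times it, then the intrinsics apply), "R" (3x3) and "t" (3): a world point X has camera coordinates R X + t. Camera axes: x right, y down, z forward; pixel columns grow to the right and rows downward; lengths in mm; the calibration is good to about 2 mm. A picture is of the moment at which its call begins. camera_params takes no time and is no camera call.
A pose or a line that the arm cannot do raises ctrl.MotionError and nothing moves.
- ctrl.finish_job(): hands the job in, once; it reports no verdict.
The state is a dict: "t": time; "q": joint angles; "qvel": joint speeds; "tau": joint torques, N m; "eef_pos": TCP position; "eef_rot": TCP orientation; "force": force on the tool from outside, world axes, zero at the start; "wrist_torque": the same for the moment, N m; "grip_width": finger opening in mm.
Only numpy, scipy, OpenCV 4.12 (cv2) and the standard library are available. Lean on these libraries where they do the work, as an engineer would, in place of code of your own. Each camera call takes 0.05 s, during which the arm holds its last target.

## Working session

There is one attempt and no reset: what is moved stays moved. The work goes in short steps, each a Python script; the robot and the scene stay as the last script left them, time stands still between calls to the robot, and variables do not carry over. Pictures are saved under pics/ and viewed, and the job is handed in when it is done.

```bash
ls; mkdir -p pics; python3 - <<'E'
from plant import ctrl,sensors,optics
import cv2,numpy as np
for n in("scene","top"):
    p,d=optics.grab_frame(n); cv2.imwrite(f"pics/{n}0.png",p[:,:,::-1]); np.savez(f"{n}0.npz",p=p,d=d)
    c=optics.camera_params(n); print(n,c)
s=sensors.read_state(); print(s["t"],s["eef_pos"],s["eef_rot"],s["grip_width"],s["force"],ctrl.tcp_to_tips)
E
```

```text
pics
scene {'mtx': array([[574.10772186,   0.        , 324.99026716],
       [  0.        , 574.10772186, 242.83251448],
       [  0.        ,   0.        ,   1.        ]]), 'k1': -0.1056920970359613, 'R': array([[ 0.45503952, -0.89036408,  0.01381419],
       [-0.61619941, -0.32604519, -0.71693293],
       [ 0.64283538,  0.31772052, -0.69700527]]), 't': array([-76.25998873, 516.2553819 , 581.81371127])}
top {'mtx': array([[437.62401584,   0.        , 322.39009276],
       [  0.        , 437.62401584, 240.03202151],
       [  0.        ,   0.        ,   1.        ]]), 'k1': -0.046844186373721786, 'R': array([[-0.00588301, -0.99968703, -0.02431529],
       [-0.99114036,  0.00905573, -0.13250957],
       [ 0.1326883 ,  0.02332031, -0.99088343]]), 't': array([230.68544804, 621.61158226, 856.29114386])}
0.1 [177.19017669 546.26401069 226.32085605] [[-9.51167665e-01  3.08673280e-01 -9.37635281e-04]
 [ 3.08674558e-01  9.51165788e-01 -1.91344283e-03]
 [ 3.01217925e-04 -2.10942911e-03 -9.99997730e-01]] 85.16688896823948 [-0.05701602 -0.13764684 -0.32768295] 25.0
```

View pics/scene0.png

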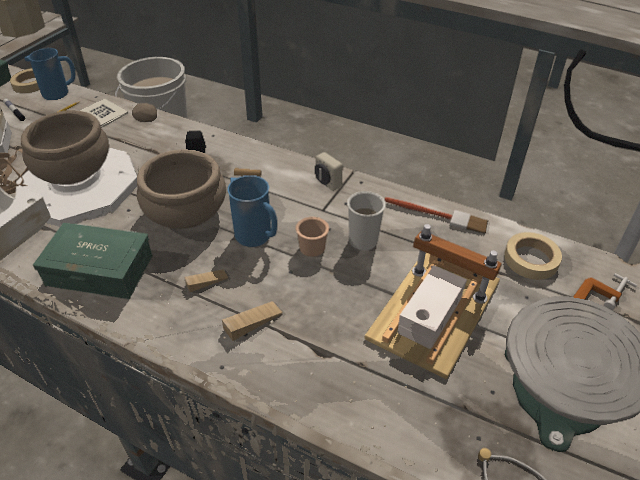

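View pics/top0.png

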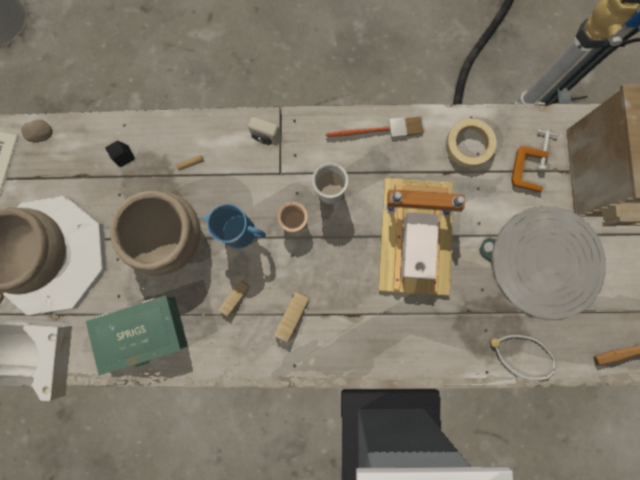

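Wedge candidates: the larger block at scene (252,320) / top (292,317), and the smaller at scene (206,280) / top (234,299). The small stick at top (190,162) is not one. I'll crop in and measure.

```bash
cat > h.py <<'E'
import numpy as np,cv2
from plant import ctrl,sensors,optics
def und(n,uv):
    c=optics.camera_params(n);K=c["mtx"]
    return cv2.undistortPoints(np.array(uv,float).reshape(-1,1,2),K,np.array([c["k1"],0,0,0,0.])).reshape(-1,2)
# note: k1 model: drawn = (1+k1 r^2)*ray -> same as OpenCV
def depth_pts(n,uv,d):
    c=optics.camera_params(n);s=und(n,uv);z=np.array([d[int(round(v)),int(round(u))] for u,v in uv])
    P=np.c_[s*z[:,None],z]; return (P-c["t"])@c["R"]
def plane_pts(n,uv,h):
    c=optics.camera_params(n);s=und(n,uv);r=np.c_[s,np.ones(len(s))]@c["R"];o=-c["R"].T@c["t"]
    k=(np.array(h)-o[2])/r[:,2]; return o+r*k[:,None] if np.ndim(k) else o+r*k
def proj(n,X):
    c=optics.camera_params(n);X=np.atleast_2d(np.asarray(X,float))
    rv=cv2.Rodrigues(c["R"])[0]
    return cv2.projectPoints(X,rv,c["t"],c["mtx"],np.array([c["k1"],0,0,0,0.]))[0].reshape(-1,2)
def cloud(n,d):
    v,u=np.mgrid[0:480,0:640];uv=np.c_[u.ravel(),v.ravel()].astype(float)
    c=optics.camera_params(n);s=und(n,uv);z=d.ravel()
    P=np.c_[s*z[:,None],z];W=(P-c["t"])@c["R"];W[z==0]=np.nan;return W.reshape(480,640,3)
E
python3 - <<'E'
from h import *
S=np.load("scene0.npz");T=np.load("top0.npz")
def crop(p,x,y,w,h,f,n): cv2.imwrite(n,cv2.resize(p[y:y+h,x:x+w,::-1],None,fx=f,fy=f,interpolation=cv2.INTER_CUBIC))
crop(S["p"],170,255,130,95,6,"pics/c1.png")
crop(S["p"],355,210,160,120+50,4.4 if 0 else 3.5,"pics/c2.png")
crop(T["p"],210,270,110,80,7,"pics/c3.png")
crop(T["p"],370,170,110,140,4.2,"pics/c4.png")
W=cloud("top",T["d"])
np.set_printoptions(precision=1,suppress=True)
for uv in [(292,317),(234,299),(420,240),(425,199),(385,240),(300,280),(350,250)]: print(uv,W[uv[1],uv[0]])
W=cloud("scene",S["d"])
for uv in [(252,320),(206,280),(440,290),(455,255)]: print(uv,W[uv[1],uv[0]])
E
```

```text
(292, 317) [466.  291.1  13.4]
(234, 299) [503.8 413.8  13. ]
(420, 240) [619.4  29.1  60.8]
(425, 199) [695.4  23.6  96.8]
(385, 240) [626.5  93.6  11.7]
(300, 280) [543.5 275.5  -0.6]
(350, 250) [607.1 167.8   0.2]
(252, 320) [457.8 285.4  17.2]
(206, 280) [499.3 409.5  11.7]
(440, 290) [627.4  21.4  61.8]
(455, 255) [681.7  19.1  97. ]
```

```bash
python3 - <<'E'
import cv2,numpy as np
a=cv2.imread("pics/c1.png");print(a.shape)
E
```

```text
(570, 780, 3)
```

View pics/c1.png

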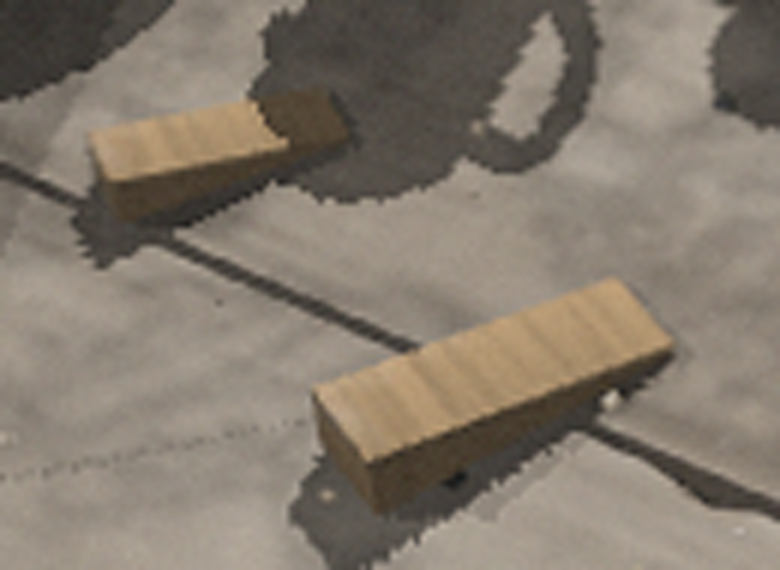

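View pics/c2.png

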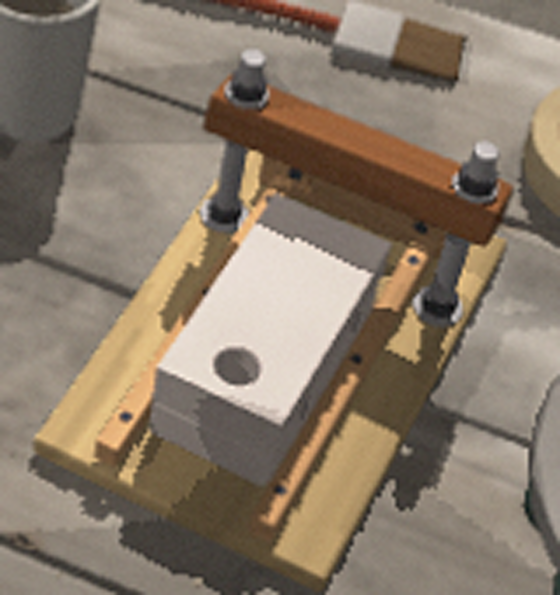

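View pics/c3.png

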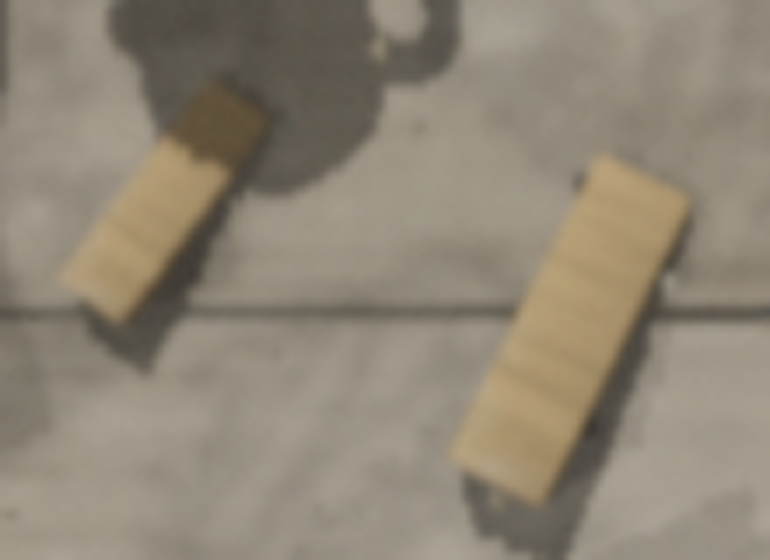

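View pics/c4.png

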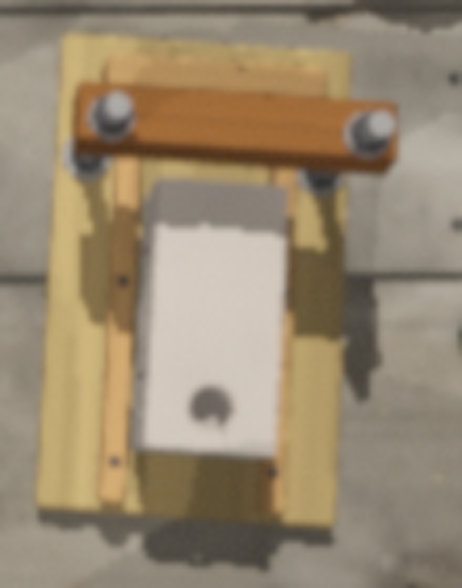

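Both pictures show a larger and a smaller wedge, heads towards the robot. The large one has its head at scene (227,330) and thin end at (278,308). I'll fit poses to the corners I can see.

```bash
cat > fit.py <<'E'
from h import *
from scipy.optimize import least_squares
np.set_printoptions(precision=2,suppress=True)
def px(pts,f,ox,oy): return [((x+.5)/f-.5+ox,(y+.5)/f-.5+oy) for x,y in pts]
def fit(model,obs,x0,free_shift=False):
    def P(p):
        a=p[2];return np.array([[np.cos(a),-np.sin(a),0],[np.sin(a),np.cos(a),0],[0,0,1]]),np.array([p[0],p[1],0])
    def r(p):
        R,t=P(p);o=[]
        for n,uv,m in obs: o.append((proj(n,np.array(m)@R.T+t)-np.array(uv)).ravel())
        return np.concatenate(o)
    s=least_squares(r,x0,loss="soft_l1",x_scale=[1,1,.01]);return s.x,r(s.x).reshape(-1,2)
E
python3 - <<'E'
from fit import *
# wedge: local x along thin direction (=-y wedge axis), centre
def wobs(L,w,hh,ht):
    top=[[L/2,w/2,ht],[L/2,-w/2,ht],[-L/2,w/2,hh],[-L/2,-w/2,hh]]
    sc=top+[[-L/2,-w/2,0]]
    return top,sc
top,sc=wobs(100,32,26,4)
tu=px([(603,152),(692,203),(452,458),(545,505)],7,210,270)
su=px([(612,278),(674,345),(313,395),(372,462),(380,512)],6,170,255)
for nm,o in(("both",[("top",tu,top),("scene",su,sc)]),("top",[("top",tu,top)]),("scene",[("scene",su,sc)])):
    p,r=fit(None,o,[466,290,-.4]);print("wedge",nm,p);print(r.T)
# cramp
base=[[80,75,12],[80,-75,12],[-165,-75,12],[-165,75,12]]
tu=px([(62,35),(350,52),(333,527),(38,510)],4.2,370,170)
su=px([(322,583),(35,445)],3.5,355,210)
for nm,o in(("both",[("top",tu,base),("scene",su,base[2:])]),("top",[("top",tu,base)]),):
    p,r=fit(None,o,[680,20,0]);print("cramp",nm,p);print(r.T)
# mould top corners
mt=[[65,31,62],[65,-31,62],[-65,-31,62],[-65,31,62]]
tu=px([(285,452),(138,450)],4.2,370,170)
su=px([(283,422),(155,366)],3.5,355,210)
p,r=fit(None,[("top",tu,mt[2:]),("scene",su,mt[2:])],[620,28,0]);print("mould",p);print(r.T)
T=np.load("top0.npz");S=np.load("scene0.npz")
for n,D in(("top",T),("scene",S)):
    W=cloud(n,D["d"]).reshape(-1,3);C=D["p"].reshape(-1,3).astype(float)
    m=(abs(W[:,2]-62)<4)&(abs(W[:,0]-640)<130)&(abs(W[:,1]-25)<60);Q=W[m];print(n,"mould top",Q.min(0),Q.max(0),np.median(Q,0),m.sum())
    for lo in np.percentile(Q[:,0],[1,50,99]):print(lo)
    mm=(W[:,2]>85)&(W[:,2]<112)&(abs(W[:,0]-690)<60)&(abs(W[:,1]-25)<100);Q=W[mm];h=np.histogram(Q[:,2],20);print("bar",h[0],h[1])
E
```

```text
wedge both [467.65 291.25  -0.44]
[[-0.04  0.87 -0.25  0.51  0.37  0.43 -0.72 -0.52 -0.23]
 [-0.09 -0.95  0.41  0.46 -0.72 -0.46 -1.08  0.26  1.45]]
wedge top [467.64 291.78  -0.45]
[[-0.1   0.76 -0.65  0.05]
 [-0.06 -0.82  0.27  0.44]]
wedge scene [467.41 290.87  -0.44]
[[ 0.35  0.5  -0.57 -0.27  0.02]
 [-0.63 -0.41 -0.75  0.54  1.73]]
cramp both [677.51  22.93  -0.07]
[[-0.32  0.34  1.48  0.05  0.51 -1.75]
 [-0.12 -0.1   0.65  0.25 -0.21 -1.12]]
cramp top [677.86  23.51  -0.07]
[[-0.44  0.2   0.89 -0.52]
 [-0.4  -0.12  0.6  -0.08]]
mould [610.52  29.24  -0.04]
[[-1.75  2.05 -0.26  0.03]
 [-0.1  -0.48 -0.02  0.63]]
top mould top [544.67  -8.28  58.05] [675.07  63.13  65.99] [611.25  26.31  61.93] 1880
546.9173390514172
611.2526078163163
672.720296769008
bar [ 24  21  22  28  31  66 147 173 172 174 130  90  36  13   3   6   8  24
  17  12] [ 85.05  86.39  87.73  89.07  90.41  91.75  93.08  94.42  95.76  97.1
  98.44  99.78 101.12 102.46 103.8  105.14 106.48 107.82 109.16 110.5
 111.84]
scene mould top [540.37 -34.58  58.01] [697.22  84.96  65.97] [607.36  24.75  61.86] 2307
543.7189674384495
607.3640842666535
677.0416061027513
bar [ 58  69  53  65  67  75 127 169 182 175 174  79  36  22  10  12  18  22
  30  17] [ 85.02  86.36  87.71  89.06  90.4   91.75  93.1   94.45  95.79  97.14
  98.49  99.83 101.18 102.53 103.87 105.22 106.57 107.91 109.26 110.61
 111.95]
```

Wedge size matches the larger one (residuals ≤1.5 px). Cramp is at about (677.5, 23), yaw −0.07, and the mould is drawn out about 47 mm. Push the mould home now.

```bash
cat >> h.py <<'E'
C0=np.array([677.5,23.0]);CY=-0.07
def Rz(y): c,s=np.cos(y),np.sin(y); return np.array([[-c,-s,0],[-s,c,0],[0,0,-1.]])
def cw(x,y,z): c,s=np.cos(CY),np.sin(CY); return np.array([C0[0]+c*x-s*y,C0[1]+s*x+c*y,z])
def wc(p): c,s=np.cos(CY),np.sin(CY); d=np.array(p[:2])-C0; return np.array([c*d[0]+s*d[1],-s*d[0]+c*d[1],p[2]])
def st(m=""):
    s=sensors.read_state();print(m,"t%.2f"%s["t"],"w",np.round(s["eef_pos"],1),"c",np.round(wc(s["eef_pos"]),1),"F",np.round(s["force"],1),"g%.1f"%s["grip_width"]);return s
def fx(): f=sensors.read_state()["force"];return f
def snap(n,name,x=0,y=0,w=640,h=480,f=1):
    p,d=optics.grab_frame(n);np.savez(name+".npz",p=p,d=d)
    cv2.imwrite(f"pics/{name}.png",cv2.resize(p[y:y+h,x:x+w,::-1],None,fx=f,fy=f,interpolation=cv2.INTER_CUBIC));return p,d
E
python3 - <<'E'
from h import *
R=Rz(CY)
print(ctrl.solve_ik(cw(-172,2,150),R))
ctrl.gripper_to(0,40);st("closed")
ctrl.move_ptp(cw(-172,2,150),R);st()
print(ctrl.move_l(cw(-172,2,57),vel=150,threshold=8));st()   # tips z~32
print(ctrl.move_l(cw(-82,2,57),vel=35,threshold=12));st("pushed")
ctrl.hold(.2);st()
E
```

```text
[-9.76754909e-02  1.43447145e-01  1.78519288e+00 -4.44089210e-16
  1.21295262e+00 -1.59847182e+00]
closed t0.87 w [177.5 546.9 227.4] c [-535.4  487.7  227.4] F [-0.6  0.2  0.1] g-0.4
 t3.06 w [506.1  37.7 150.2] c [-172.     2.7  150.2] F [-0.8  0.4  0.2] g0.1
False
 t3.83 w [506.8  37.2  57.7] c [-171.2    2.2   57.7] F [ 0.2 -0.1  0.6] g-0.1
True
pushed t5.06 w [538.7  34.8  56.7] c [-139.3    2.1   56.7] F [-1.3  0.4  4.6] g0.1
 t5.26 w [538.6  34.8  56.7] c [-139.3    2.1   56.7] F [ 0.1 -0.3  5.1] g-0.2
```

```bash
python3 - <<'E'
from h import *
for i in range(4):
    r=ctrl.move_l(cw(-78,2,57),vel=30,threshold=15);s=st("push %s"%r)
    if wc(s["eef_pos"])[0]>-104: break
ctrl.hold(.15);st()
snap("top","t1",370,170,110,140,4.2)
E
```

```text
push True t5.82 w [538.7  34.9  56.7] c [-139.3    2.1   56.7] F [-2.4 -0.4  6.6] g-0.1
push True t6.38 w [538.6  34.9  56.8] c [-139.4    2.1   56.8] F [-2.  -0.4  5.6] g-0.1
push True t6.93 w [538.6  34.9  57. ] c [-139.4    2.1   57. ] F [-2.  -0.   7.1] g0.3
push True t7.49 w [538.5  34.9  57.1] c [-139.5    2.1   57.1] F [-2.  -0.1  5.7] g-0.0
 t7.64 w [538.5  34.9  57.1] c [-139.5    2.1   57.1] F [-2.   0.7  6. ] g-0.0
```

View pics/t1.png

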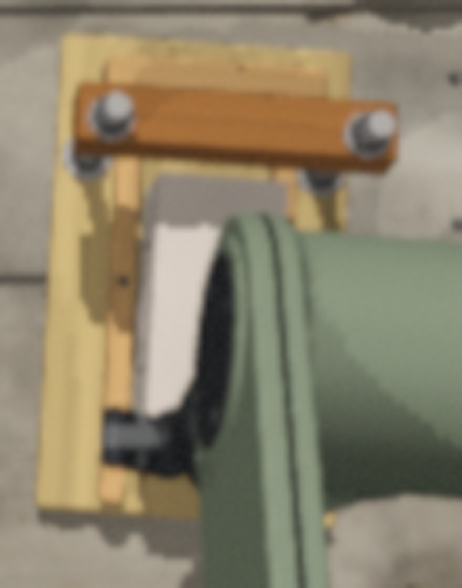

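```bash
python3 - <<'E'
from h import *
snap("scene","s1",340,200,170,190,3.1)
E
```

```text
(no output)
```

View pics/s1.png

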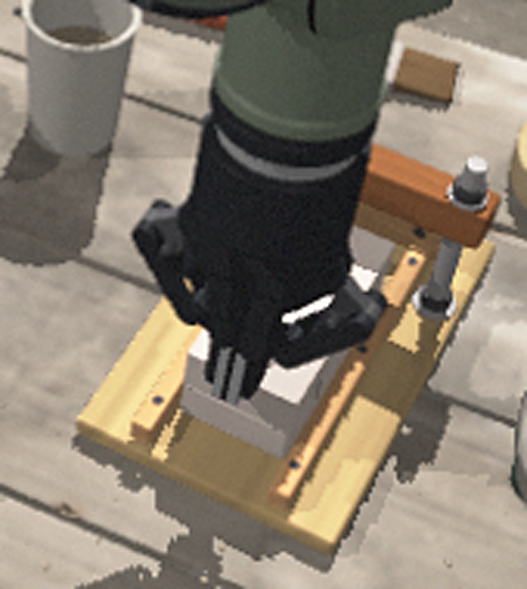

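```bash
python3 - <<'E'
from h import *
ctrl.move_l(cw(-148,2,57),vel=60);st("back")
ctrl.move_l(cw(-148,2,60),vel=60);st("up")
for x in (-144,-142,-140,-138,-136,-134):
    ctrl.move_l(cw(x,2,60),vel=30,threshold=30);s=st(x)
    if np.linalg.norm(s["force"])>25: break
E
```

```text
back t8.03 w [529.1  35.5  56.4] c [-148.9    2.1   56.4] F [ 0.7  0.2 -0.5] g0.3
up t8.28 w [530.4  35.3  60.2] c [-147.6    2.    60.2] F [ 0.2  0.6 -0.1] g-0.0
-144 t8.56 w [534.3  35.   60. ] c [-143.6    2.    60. ] F [-0.  -0.1 -0.4] g-0.1
-142 t8.81 w [536.1  34.9  60. ] c [-141.9    2.    60. ] F [ 0.5  0.4 -0.4] g0.0
-140 t9.06 w [538.1  34.8  60.1] c [-139.8    2.    60.1] F [-0.1  0.3 -0.2] g-0.2
-138 t9.31 w [540.1  34.6  60.1] c [-137.8    2.    60.1] F [-1.3 -0.2  0.5] g0.1
-136 t9.56 w [542.2  34.4  60.1] c [-135.8    2.    60.1] F [ 0.  -0.2 -0.2] g-0.1
-134 t9.81 w [544.1  34.3  60. ] c [-133.8    2.    60. ] F [ 0.4 -0.4 -0.6] g0.2
```

```bash
python3 - <<'E'
from h import *
a,_=snap("scene","s2",340,200,170,190,3.1)
b,_=snap("top","t2",370,170,110,140,4.2)
A=cv2.imread("pics/s2.png");B=cv2.imread("pics/t2.png");B=B[:A.shape[0]]
A=A[:min(len(A),len(B))];B=B[:len(A)];cv2.imwrite("pics/m2.png",cv2.resize(np.hstack([A,B]),None,fx=.8,fy=.8))
E
```

```text
(no output)
```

View pics/m2.png

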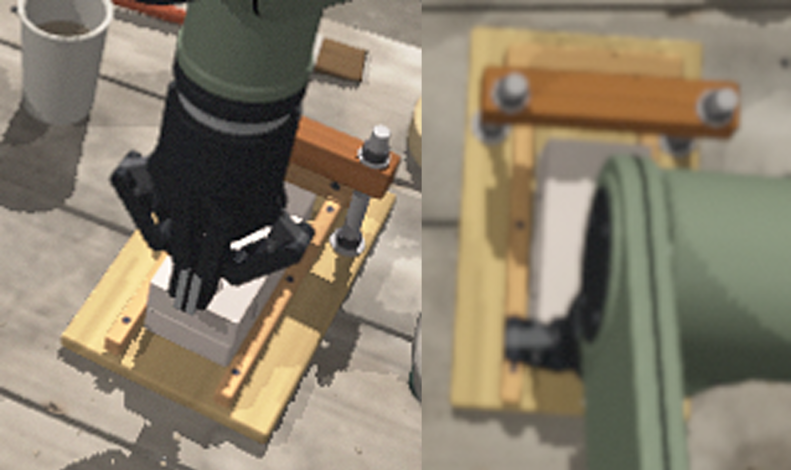

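```bash
python3 - <<'E'
from h import *
np.set_printoptions(precision=1,suppress=True)
s=sensors.read_state();p=s["eef_pos"]
for z in (25,0,-25):
    print(proj("scene",[p[0],p[1],p[2]-z]))
d=np.load("s2.npz")["d"];W=cloud("scene",d)
# crop px in m2 -> full: u=340+x/(3.1*.8)
for x,y in[(190,300),(182,280),(205,295),(155,320),(200,335),(225,345),(240,235)]:
    u,v=int(340+x/2.48),int(200+y/2.48);print((u,v),W[v,u],wc(W[v,u]))
E
```

```text
[[412.8 332.9]]
[[414.8 323.3]]
[[416.8 313.3]]
(416, 320) [533.   31.2  82.7] [-144.7   -1.9   82.7]
(413, 312) [535.6  38.8  95. ] [-142.7    5.8   95. ]
(422, 318) [538.2  23.8  86.1] [-139.    -9.    86.1]
(402, 329) [551.7  54.9  23.8] [-127.7   23.    23.8]
(420, 335) [546.4  22.7  33.6] [-130.7   -9.4   33.6]
(430, 339) [545.4   5.5  34.9] [-130.6  -26.7   34.9]
(436, 294) [538.7  11.2 148.5] [-137.6  -21.4  148.5]
```

```bash
python3 - <<'E'
from h import *
print(ctrl.tcp_to_tips, [a for a in dir(ctrl) if a[0]!='_'])
z=np.load("s2.npz");p=z["p"];W=cloud("scene",z["d"])
c=p[270:350,385:450,::-1].copy();c=cv2.resize(c,None,fx=7,fy=7,interpolation=cv2.INTER_NEAREST);cv2.imwrite("pics/s2c.png",c)
for v in range(296,340,2): print(v,[tuple(np.round(wc(W[v,u])).astype(int)) for u in (410,414,418,422)])
E
```

```text
25.0 ['MotionError', 'finish_job', 'gripper_to', 'hold', 'move_l', 'move_ptp', 'set_joints', 'solve_ik', 'tcp_to_tips']
296 [(np.int64(-147), np.int64(14), np.int64(132)), (np.int64(-146), np.int64(8), np.int64(134)), (np.int64(-124), np.int64(8), np.int64(113)), (np.int64(-147), np.int64(-4), np.int64(142))]
298 [(np.int64(-142), np.int64(15), np.int64(122)), (np.int64(-147), np.int64(7), np.int64(131)), (np.int64(-129), np.int64(6), np.int64(114)), (np.int64(-145), np.int64(-4), np.int64(136))]
300 [(np.int64(-142), np.int64(14), np.int64(118)), (np.int64(-143), np.int64(8), np.int64(122)), (np.int64(-132), np.int64(5), np.int64(113)), (np.int64(-146), np.int64(-5), np.int64(133))]
302 [(np.int64(-144), np.int64(13), np.int64(116)), (np.int64(-143), np.int64(7), np.int64(118)), (np.int64(-134), np.int64(4), np.int64(111)), (np.int64(-146), np.int64(-6), np.int64(129))]
304 [(np.int64(-144), np.int64(12), np.int64(111)), (np.int64(-142), np.int64(7), np.int64(113)), (np.int64(-134), np.int64(3), np.int64(107)), (np.int64(-140), np.int64(-5), np.int64(118))]
306 [(np.int64(-142), np.
[... 2479 characters left out ...]
np.int64(-130), np.int64(2), np.int64(33)), (np.int64(-130), np.int64(-5), np.int64(38)), (np.int64(-131), np.int64(-12), np.int64(44))]
334 [(np.int64(-130), np.int64(7), np.int64(23)), (np.int64(-129), np.int64(1), np.int64(27)), (np.int64(-130), np.int64(-6), np.int64(33)), (np.int64(-130), np.int64(-12), np.int64(38))]
336 [(np.int64(-129), np.int64(7), np.int64(17)), (np.int64(-131), np.int64(0), np.int64(25)), (np.int64(-131), np.int64(-7), np.int64(29)), (np.int64(-128), np.int64(-12), np.int64(30))]
338 [(np.int64(-130), np.int64(6), np.int64(13)), (np.int64(-129), np.int64(0), np.int64(18)), (np.int64(-129), np.int64(-7), np.int64(21)), (np.int64(-130), np.int64(-13), np.int64(27))]
```

View pics/s2c.png

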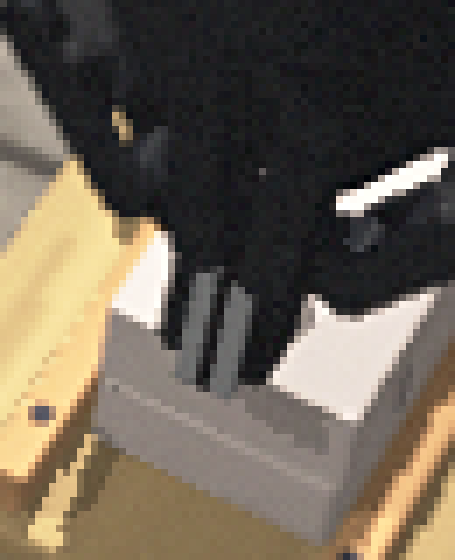

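Tips visibly sit at z≈63–70 with TCP z=60, over the mould's edge, which doesn't fit the 25 mm tips offset. I'll measure it with a touch-down on the bench in front of the cramp.

```bash
python3 - <<'E'
from h import *
ctrl.move_l(cw(-140,2,80),vel=120)
ctrl.move_l(cw(-192,2,80),vel=150)
ctrl.move_l(cw(-192,2,40),vel=120,threshold=6)
print(ctrl.move_l(cw(-192,2,-8),vel=25,threshold=4));st("touch")
snap("scene","s3",340,200,170,190,3.1)
ctrl.move_l(cw(-192,2,30),vel=100)
E
```

```text
True
touch t12.77 w [486.1  38.4  -3.5] c [-192.1    2.    -3.5] F [-0.6  0.   5.5] g-0.2
```

View pics/s3.png

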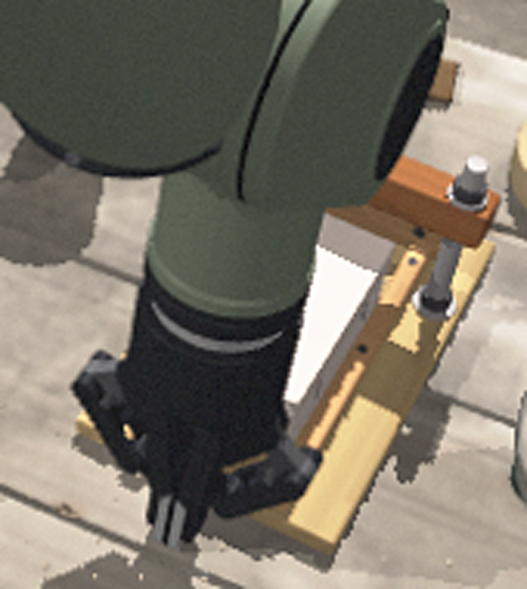

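```bash
python3 - <<'E'
from h import *
uv=[(340+165/3.1,200+540/3.1),(340+178/3.1,200+546/3.1),(340+148/3.1,200+525/3.1),(340+192/3.1,200+541/3.1)]
for p in plane_pts("scene",uv,0): print(np.round(wc(p),1))
E
```

```text
[-198.1    1.5    0. ]
[-197.9   -5.8    0. ]
[-194.5   13.     0. ]
[-191.5  -10.7    0. ]
```

Bench contact comes at TCP z=−3.5, so the real tips sit about 3.5 mm behind the TCP, not 25 mm ahead. I'll use the measured offset from here.

```bash
python3 - <<'E'
from h import *
ctrl.move_l(cw(-172,4,28),vel=120,threshold=10);st()
for i in range(3):
    r=ctrl.move_l(cw(-74,4,28),vel=40,threshold=14);s=st("push %s"%r)
    if wc(s["eef_pos"])[0]>-104 or not r: break
ctrl.hold(.1);st()
snap("scene","s4",340,200,170,190,3.1)
E
```

```text
t13.62 w [505.8  39.   27.3] c [-172.4    4.    27.3] F [ 0.1 -0.3 -0.7] g0.3
push True t14.75 w [537.8  36.9  27.5] c [-140.3    4.1   27.5] F [ 0.8  0.5 -0.8] g0.3
push True t15.24 w [537.9  37.   26.1] c [-140.3    4.2   26.1] F [ 0.3  0.6 -0.8] g0.2
push True t15.72 w [538.1  37.1  25. ] c [-140.     4.4   25. ] F [ 0.2  0.4 -0.4] g0.4
 t15.82 w [537.5  37.2  24.5] c [-140.6    4.4   24.5] F [-0.1 -1.  -0.1] g0.2
```

View pics/s4.png

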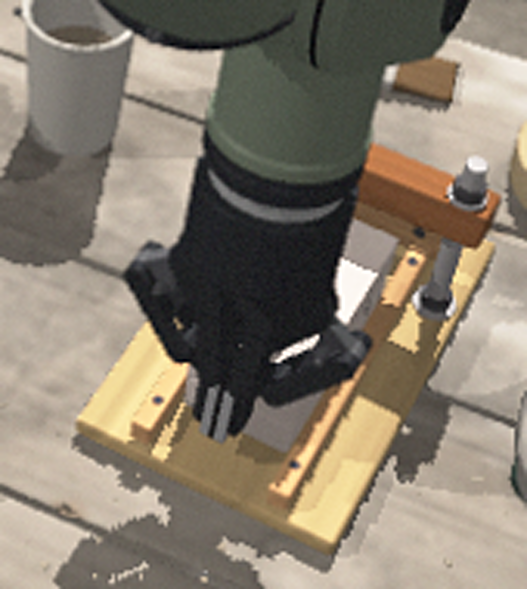

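```bash
python3 - <<'E'
from h import *
p=cw(-139,4,28)
for x in (-139,-137,-135,-133):
    r=ctrl.move_l(cw(x,4,28),vel=30,threshold=35);s=st("%d %s"%(x,r)); print("  tau",np.round(s["tau"],1),"wt",np.round(s["wrist_torque"],2))
    if r: break
E
```

```text
-139 False t16.16 w [538.9  36.7  28.1] c [-139.2    4.    28.1] F [-1.7 -0.1  1.5] g-0.3
  tau [ -0.1 -40.7 -22.8   0.   -0.   -0. ] wt [0.03 0.07 0.  ]
-137 False t16.41 w [539.   36.7  28. ] c [-139.2    4.    28. ] F [-6.5  0.   6.6] g-0.0
  tau [ -0.2 -39.3 -24.4   0.1  -1.5  -0. ] wt [-0.01  0.86 -0.01]
-135 False t16.66 w [539.6  36.8  28. ] c [-138.5    4.1   28. ] F [-8.9  0.6  9. ] g-0.0
  tau [ -0.5 -38.6 -25.4   0.1  -2.5  -0. ] wt [ 0.01  1.34 -0.01]
-133 False t16.91 w [541.4  36.8  28. ] c [-136.7    4.2   28. ] F [-10.3   2.4   9.8] g0.2
  tau [ -0.8 -38.7 -25.5   0.   -2.6  -0. ] wt [0.06 1.46 0.01]
```

```bash
python3 - <<'E'
from h import *
z=28
for x in (-131,-127,-121,-115,-109):
    z+=1.5
    r=ctrl.move_l(cw(x,4,z),vel=35,threshold=25);s=st("%d %s"%(x,r))
    if r: break
snap("scene","s5",340,200,170,190,3.1)
E
```

```text
-131 False t17.16 w [545.7  36.4  29. ] c [-132.4    4.1   29. ] F [-4.6  0.6  1. ] g0.0
-127 False t17.43 w [551.3  35.8  30.7] c [-126.8    4.    30.7] F [-2.2 -0.7 -0.9] g0.0
-121 False t17.76 w [558.1  35.3  32.8] c [-120.     3.9   32.8] F [-1.3 -0.  -0.3] g-0.3
-115 False t18.08 w [564.   34.9  34.3] c [-114.1    3.9   34.3] F [-1.9  0.6 -0.9] g0.1
-109 False t18.41 w [569.8  34.5  35.8] c [-108.2    4.    35.8] F [-1.3  0.4 -0.6] g-0.1
```

View pics/s5.png

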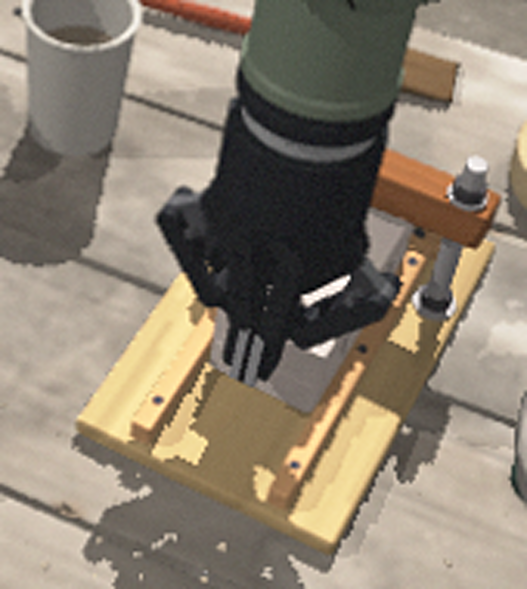

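```bash
python3 - <<'E'
from h import *
z=36
for x in (-104,-100,-97,-95,-93,-91,-89,-87,-85):
    z+=.4
    r=ctrl.move_l(cw(x,4,z),vel=35,threshold=25);s=st("%d %s"%(x,r))
    if r or np.hypot(*s["force"][:2])>13: break
ctrl.move_l(cw(-125,4,z+1),vel=120)
ctrl.move_l(cw(-170,4,110),vel=250)
st()
E
```

```text
-104 False t18.75 w [574.5  34.2  36.5] c [-103.5    4.    36.5] F [-2.1  0.7 -0.5] g-0.2
-100 False t19.02 w [578.3  33.9  36.8] c [-99.7   4.   36.8] F [-1.5  0.5 -1.5] g-0.3
-97 False t19.27 w [580.4  33.7  36.8] c [-97.6   3.9  36.8] F [-4.1 -0.1 -1.1] g0.2
-95 False t19.52 w [580.4  33.7  36.8] c [-97.6   3.9  36.8] F [-8.1 -0.3  0.1] g-0.2
-93 False t19.77 w [580.4  33.6  36.8] c [-97.6   3.8  36.8] F [-11.9  -0.4   2.5] g0.2
-91 False t20.02 w [580.4  33.7  36.9] c [-97.6   3.9  36.9] F [-15.8  -0.7   5.1] g0.1
 t20.93 w [510.1  38.7 111. ] c [-168.1    3.9  111. ] F [-0.4 -0.4 -0.4] g0.2
```

```bash
python3 - <<'E'
from h import *
snap("top","t6",210,170,270,180,2.9)
wy=-0.44;c=np.array([467.6,291.2]);g=c+(-22)*np.array([np.cos(wy),np.sin(wy)])
R=Rz(wy)
ctrl.gripper_to(62)
ctrl.move_ptp([g[0],g[1],100],R);st()
print(ctrl.move_l([g[0],g[1],-1.5],vel=120,threshold=8));st("down")
ctrl.gripper_to(0,40);st("grip")
print(ctrl.move_l([g[0],g[1],40],vel=120));st("lift")
snap("scene","s6",150,230,190,140,4)
E
```

```text
t22.64 w [448.1 300.1 100.1] c [-248.2  260.4  100.1] F [ 0.8 -1.  -0.1] g62.2
False
down t23.64 w [448.6 300.8  -0.8] c [-247.8  261.1   -0.8] F [-0.2 -0.   0.3] g61.7
grip t24.02 w [ 4.487e+02  3.011e+02 -4.000e-01] c [-247.7  261.4   -0.4] F [-0.4  0.1  5.1] g31.0
False
lift t24.52 w [447.5 300.5  39.9] c [-248.9  260.7   39.9] F [ 0.8  0.4 -1.4] g31.0
```

View pics/s6.png

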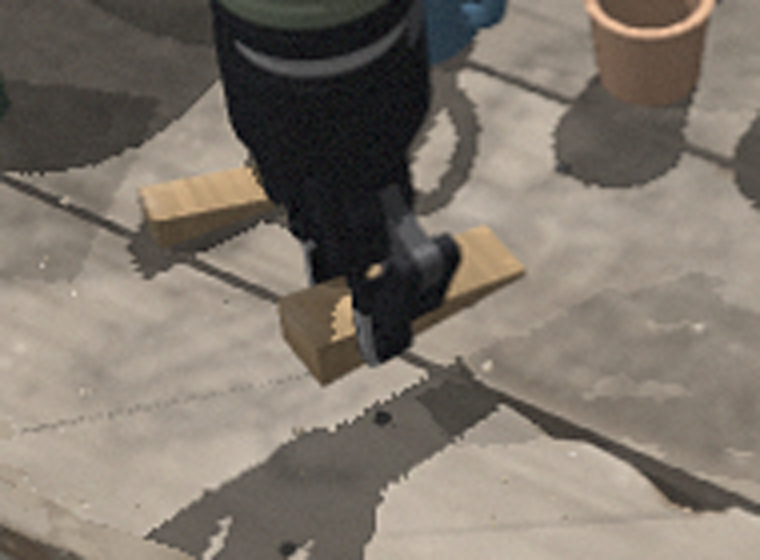

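View pics/t6.png

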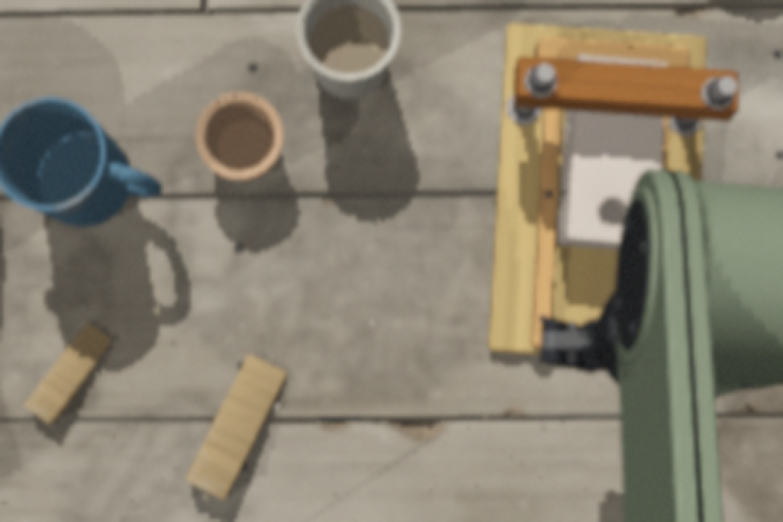

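Big wedge is held level by its sides. In the top view the mould shows past the bar, up against the back stop. Now place it.

```bash
python3 - <<'E'
from h import *
s=st();p=s["eef_pos"]
ctrl.move_l([p[0],p[1],110],vel=200)
R=Rz(CY)
ctrl.move_ptp(cw(-84,3,95),R);st()
ctrl.move_l(cw(-84,3,70),vel=100,threshold=6)
print(ctrl.move_l(cw(-84,3,58),vel=20,threshold=3));st("touch")
snap("scene","s7",340,200,170,190,3.1)
snap("top","t7",370,170,110,140,4.2)
A=cv2.imread("pics/s7.png");B=cv2.imread("pics/t7.png");n=min(len(A),len(B));cv2.imwrite("pics/m7.png",cv2.resize(np.hstack([A[:n],B[:n]]),None,fx=.8,fy=.8))
E
```

```text
t24.57 w [446.9 300.2  39.3] c [-249.4  260.4   39.3] F [-0.3 -0.1 -1.1] g30.8
 t26.24 w [592.8  32.8  93.8] c [-85.2   3.8  93.8] F [-0.1  0.1 -1. ] g31.2
True
touch t27.12 w [594.3  31.8  61.6] c [-83.6   3.   61.6] F [ 0.7 -0.2  3.9] g30.9
```

View pics/m7.png

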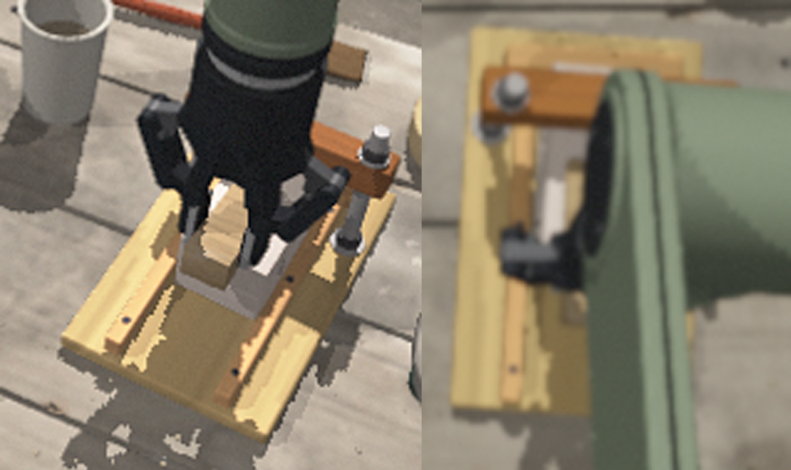

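```bash
python3 - <<'E'
from h import *
z=62.0
for x in (-70,-52,-42,-34):
    r=ctrl.move_l(cw(x,3,z),vel=50,threshold=8);s=st("%d %s"%(x,r))
    if r: break
ctrl.gripper_to(46);st("rel")
x=wc(sensors.read_state()["eef_pos"])[0]
ctrl.move_l(cw(x,3,105),vel=150,threshold=12)
ctrl.move_l(cw(-95,3,108),vel=200);st()
ctrl.gripper_to(0,60)
snap("scene","s8",340,200,170,190,3.1)
snap("top","t8",370,170,110,140,4.2)
A=cv2.imread("pics/s8.png");B=cv2.imread("pics/t8.png");n=min(len(A),len(B));cv2.imwrite("pics/m8.png",cv2.resize(np.hstack([A[:n],B[:n]]),None,fx=.8,fy=.8))
E
```

```text
-70 True t27.43 w [595.8  31.7  61.7] c [-82.1   3.   61.7] F [ 0.6 -0.2  3.3] g31.1
rel t27.73 w [593.8  32.   60.7] c [-84.1   3.1  60.7] F [ 0.2  0.1 -0.6] g45.9
 t28.42 w [581.6  32.8 106.6] c [-96.3   3.1 106.6] F [-0.4 -0.   0.7] g45.8
```

View pics/m8.png

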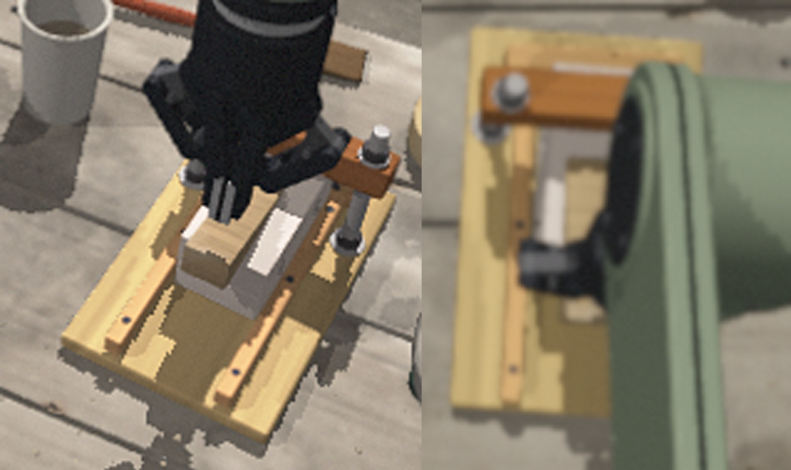

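```bash
python3 - <<'E'
from h import *
ctrl.move_l(cw(-138,3,106),vel=200)
ctrl.move_l(cw(-138,3,64),vel=120,threshold=10);st("low")
for x in (-122,-112,-104,-96,-88,-80):
    r=ctrl.move_l(cw(x,3,64),vel=50,threshold=15);s=st("%d %s"%(x,r))
    if r: break
snap("scene","s9",340,200,170,190,3.1)
snap("top","t9",370,170,110,140,4.2)
A=cv2.imread("pics/s9.png");B=cv2.imread("pics/t9.png");n=min(len(A),len(B));cv2.imwrite("pics/m9.png",cv2.resize(np.hstack([A[:n],B[:n]]),None,fx=.8,fy=.8))
E
```

```text
low t29.88 w [540.5  35.5  63.9] c [-137.5    2.9   63.9] F [ 0.3 -0.5  0.6] g0.0
-122 False t30.35 w [556.6  34.4  64.3] c [-121.4    3.    64.3] F [-0.3  0.5  0.6] g-0.0
-112 False t30.70 w [566.4  33.8  64.1] c [-111.6    3.    64.1] F [ 0.  -0.1 -0.1] g0.3
-104 False t31.01 w [574.5  33.2  64.1] c [-103.5    3.    64.1] F [-0.8 -0.2 -0.3] g0.5
-96 False t31.32 w [582.5  32.6  64.1] c [-95.5   3.   64.1] F [-0.4 -0.4  0.3] g0.1
-88 False t31.62 w [590.5  32.1  64.1] c [-87.5   3.   64.1] F [-0.7 -1.  -0.5] g0.3
-80 False t31.93 w [598.4  31.5  64.1] c [-79.5   3.   64.1] F [-0.6  0.1 -0.5] g-0.1
```

View pics/m9.png

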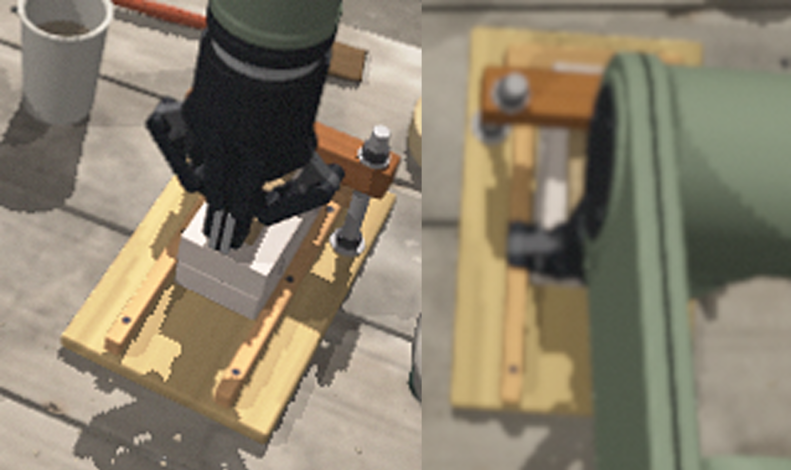

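```bash
python3 - <<'E'
from h import *
x=-79.5;last=0
while x<-25:
    x+=3 if last<4 else 1.5
    r=ctrl.move_l(cw(x,3,64),vel=40,threshold=30);s=st("%.1f %s"%(x,r))
    last=-s["force"][0]
    if last>21 or r: break
E
```

```text
-76.5 False t32.28 w [601.6  31.3  64.1] c [-76.3   3.   64.1] F [0.3 0.8 0.1] g0.4
-73.5 False t32.53 w [604.7  31.1  64.1] c [-73.2   3.   64.1] F [-0.5  0.3 -0.5] g-0.1
-70.5 False t32.78 w [607.7  30.9  64. ] c [-70.2   3.   64. ] F [-0.2 -1.2 -0.9] g-0.2
-67.5 False t33.03 w [610.7  30.7  64. ] c [-67.2   3.   64. ] F [ 0.1 -0.2 -0.5] g-0.1
-64.5 False t33.28 w [613.7  30.4  64.1] c [-64.2   3.   64.1] F [-1.1 -0.4  1. ] g-0.1
-61.5 False t33.53 w [616.7  30.3  64.1] c [-61.2   3.   64.1] F [0.8 0.  0.8] g0.1
-58.5 False t33.78 w [619.7  30.   64.1] c [-58.2   3.   64.1] F [ 0.4  0.2 -0.2] g0.1
-55.5 False t34.03 w [622.6  29.8  64. ] c [-55.2   3.   64. ] F [-0.4  0.2  0.1] g0.3
-52.5 False t34.28 w [624.1  29.8  63.8] c [-53.7   3.1  63.8] F [-5.9  0.5  3.6] g-0.1
-51.0 False t34.53 w [624.1  29.9  63.8] c [-53.8   3.1  63.8] F [-9.3  1.   7.2] g-0.1
-49.5 False t34.78 w [624.   29.9  63.8] c [-53.8   3.1  63.8] F [-12.7   1.   10.3] g0.1
-48.0 False t35.03 w [624.   29.9  63.8] c [-53.8   3.1  63.8] F [-16.3  -0.2  13.3] g0.2
-46.5 False t35.28 w [624.   29.9  63.8] c [-53.9   3.1  63.8] F [-21.2   0.1  17.1] g0.1
```

```bash
python3 - <<'E'
from h import *
ctrl.move_l(cw(-80,3,65),vel=80)
ctrl.move_l(cw(-150,3,110),vel=200)
ctrl.move_ptp(cw(-300,150,180),Rz(CY));st()
snap("scene","s10",355,210,160,170,3.5)
snap("top","t10",370,170,110,140,4.2)
snap("top","t10b")
E
```

```text
t37.31 w [389.6 193.2 179.7] c [-299.1  149.7  179.7] F [0.1 0.2 0.2] g0.1
```

View pics/s10.png

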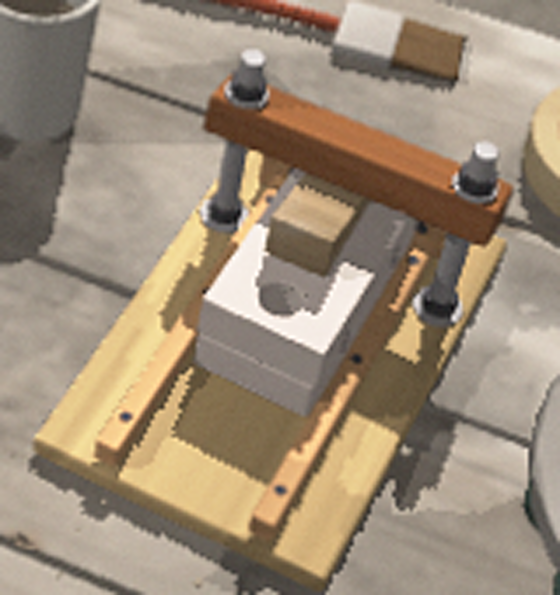

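View pics/t10.png

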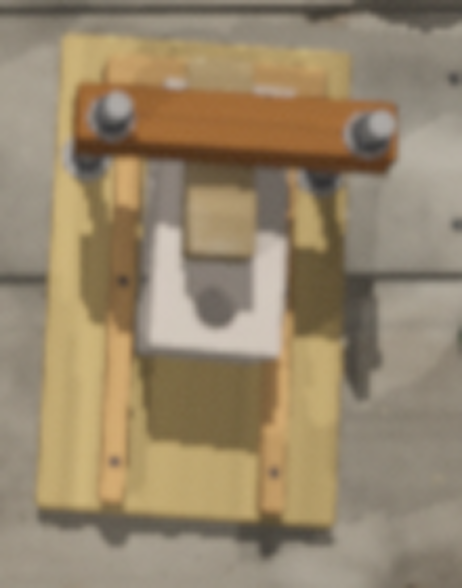

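```bash
python3 - <<'E'
from fit import *
print("mould front (s)",[np.round(wc(p),1) for p in plane_pts("scene",px([(197,298),(325,352)],3.5,355,210),62)])
print("mould front (t)",[np.round(wc(p),1) for p in plane_pts("top",px([(140,353),(277,355)],4.2,370,170),62)])
print("head top (t)",[np.round(wc(p),1) for p in plane_pts("top",px([(186,254),(253,257)],4.2,370,170),88)])
print("head bot (s)",[np.round(wc(p),1) for p in plane_pts("scene",px([(268,260),(330,275)],3.5,355,210),62)])
print("head top (s)",[np.round(wc(p),1) for p in plane_pts("scene",px([(275,212),(340,235)],3.5,355,210),88)])
a=np.load("t10b.npz")["p"].astype(int);b=np.load("top0.npz")["p"].astype(int)
for n,(u,v) in dict(cup=(293,218),beaker=(330,183),jug=(232,227)).items():
    print(n,abs(a-b)[v-22:v+22,u-22:u+22].mean().round(2))
for zb in (76,77,78,79,80): print(zb,np.round(proj("scene",[cw(0,75,zb),cw(0,-75,zb)]),1).tolist(),"bar lower-front px",np.round(px([(207,128),(490,245)],3.5,355,210),1).tolist() if zb==76 else "")
E
```

```text
mould front (s) [array([-85. ,  31.9,  62. ]), array([-83.7, -32.6,  62. ])]
mould front (t) [array([-88.3,  35.3,  62. ]), array([-85.2, -29.9,  62. ])]
head top (t) [array([-43.6,  19.8,  88. ]), array([-43.1, -11.4,  88. ])]
head bot (s) [array([-45.3,  12.9,  62. ]), array([-38.5, -16.4,  62. ])]
head top (s) [array([-38.9,  16.1,  88. ]), array([-36.4, -16. ,  88. ])]
cup 0.98
beaker 0.97
jug 1.16
76 [[410.1, 248.1], [491.6, 281.6]] bar lower-front px [[413.8, 246.2], [494.6, 279.6]]
77 [[410.1, 247.7], [491.8, 281.2]] bar lower-front px 
78 [[410.2, 247.3], [491.9, 280.8]] bar lower-front px 
79 [[410.3, 246.9], [492.0, 280.4]] bar lower-front px 
80 [[410.3, 246.5], [492.2, 280.0]] bar lower-front px
```

```bash
python3 - <<'E'
from h import *
print(ctrl.finish_job());st()
E
```

```text
the job is handed in; nothing more can be done
None
the job is handed in; nothing more can be done
```

The mould is home against the back stop, the larger wedge is jammed under the bar and released, and I handed the job in at about 37.5 s of the 54 s allowed.

- **Mould:** I pushed it until it stopped dead while the push rose to 16 N. Its front edge then measured x ≈ −84 to −88 mm in the cramp's frame, against −85 mm for home.
- **Wedge:** It went in thin end first, lined up with the cramp. I pushed on its head until it jammed, and it did not move as the push rose from 6 to 21 N. The last pictures, taken with the arm clear, show its thin end about 57–61 mm past the bar's front edge. That is inside the 45–64 mm range. I did not tug it to test the hold.
- **Cup, beaker and jug:** The pictures before and after show no change where they stand.

**What disagreed:**
- **Fingertip offset:** With the gripper shut, the tips are about 3.5 mm behind the TCP, not 25 mm ahead as `ctrl.tcp_to_tips` says. Because of that, the first pushes caught the mould's top edge and slid over it. I measured the offset with a touch on the bench and used that value from then on.
- **First push in the grip:** The first attempt to push the wedge in while gripping it stopped straight away on the force limit, so I let go and pushed on the head instead.

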